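# Set the depth stop of a capsule roller and hold the bottle in

## Task

The bench capsule roller is still set for the last bottle size: turn the black clamp lever on the depth stop to unlock it, slide the stop along its rail until its pointer lines up with the marker clip on the scale (leave the clip where it is), and turn the lever fully back to lock it. Then take the upright black grip of the bottle cradle and push the cradle towards the roller head, against its return spring, until its bumper is pressed against the stop, without shoving the stop off its setting or unseating the bottle. The head rolls the capsule only while the bottle is held in, so finish while still holding the cradle there by its grip, pressed against the stop: do not let go, and leave everything else on the bench undisturbed.

Things in the scene. Friction and masses are not known exactly. Their poses are not given: they have to be found in the camera images.
- roller: Capsule roller, fixed, on a grey bed 290 x 620 mm (bed top 22 mm above the table). Origin: underside, mid-machine. Its +y runs from the bottle cradle to the roller head (grey housing 200 mm tall, steel ring mouth, at y above 0.11 m); its -x side is the near side with stop rail and scale. Rail: aluminium bar 30 mm wide along y at x = -0.085 m, top 50 mm above the table.
- stop: Depth stop: steel block 56 (x) x 44 (y) x 34 mm on the rail, 51 to 85 mm above the table, axes as the roller's. Origin: where to grasp it from above, fingers closing along y: mid-length in y, 72 mm above the table; the block reaches from -41 to +15 mm in x from it. Unlocked it slides along y with some 5 N of drag and stays where left; locked it resists over 40 N.
- stop_pointer (a point): Middle of the flat steel pointer tongue that sticks out of the stop's near (-x) side over the scale, 61 mm above the table; moves with the stop.
- clip_line (a point): White line across the dark steel marker clip (20 x 10 mm) that sits on the scale bar beside the rail, 50 mm above the table, under the pointer's path; axes as the roller's. The pointer is on the mark when it has the same y in the roller's frame. The clip can be knocked along by some 15 N.
- clamp (a joint): Clamp lever on the stop, vertical axis, rad: 0 locked (clockwise end seen from above), grows counter-clockwise to 1.4, fully unlocked; it bites below 0.35 and stays where left. Takes 2 to 4 N at the tip. Seen from above the arm points 40 degrees clockwise of the roller's -x when locked (so also towards the head), 40 degrees counter-clockwise of it at 1.4.
- clamp_tip (a point): Centre of the ball, 18 mm in diameter, at the end of the black lever arm (arm 11 mm thick), 110 mm above the table; turns with the lever.
- clamp_pivot (a point): Point on the lever's vertical axis at the ball's height, 72 mm from the ball's centre, 30 mm nearer (-x) than the stop's origin.
- grip: Upright black hand grip standing on the cradle's lug: a round sleeve, 27 mm wide, 74 to 145 mm above the table, that can turn stiffly on its own vertical axis. Origin: on that axis, 115 mm above the table.
- cradle: Bottle cradle: V of white strips with a heel plate behind the bottle; slides along the roller's y only. Its lug reaches over the rail (lug top 74 mm above the table). Origin: in the grip, same point as grip's; axes as the roller's. A spring pushes it away from the head: 5 N at the start, 0.9 N more per 10 mm of travel.
- cradle_bumper (a point): Tip of the steel bumper (16 mm round) on the lug's head side, 67 mm above the table. It meets the stop's flat face, which lies 22 mm before the stop's origin in y, so contact comes when the bumper's y in the roller's frame is the stop's origin y - 22 mm.
- cradle_heel (a point): Point on the cradle's heel plate that the middle of the bottle's base rests on, 105 mm above the table; moves with the cradle.
- wine: Full green wine bottle with an aluminium capsule, 74 mm in diameter, 298 mm long, lying loose in the cradle, neck towards the head. Origin: middle of its base; its y axis runs along the bottle to the mouth.
- capsules: Bystander: stack of aluminium capsules, 37 mm wide, 75 mm tall, standing on the bed beside the head. Origin: centre of its underside.
- cork: Bystander: cork, 24 mm wide, 45 mm tall, standing on the bed between rail and head. Origin: centre of its underside.
- driver: Bystander: screwdriver, 200 mm long, lying on the table. Origin: underside of its middle.
- bung: Bystander: white silicone bung, 60 mm wide, 42 mm tall. Origin: centre of its underside.
- spare: Bystander: standing wine bottle, 74 mm wide, 300 mm tall. Origin: centre of its underside.
- spare2: Bystander: another such bottle. Origin: centre of its underside.
- jug: Bystander: steel jug, 110 mm wide, 140 mm tall. Origin: centre of its underside.
- tape: Bystander: black tape measure, 65 x 35 x 62 mm. Origin: centre of its underside.

How it is judged:
By the outcome, as a careful person would: the job done as asked, in the order asked, and still so for the second after the job is handed in, while the arm keeps its last pose, push and grip.
It also fails if it takes over 72 s, if anything falls off the work surface, if the arm or the gripper's body presses on something with over 40 N, if the wrist force passes 120 N, or if a joint passes its speed limit or range.

## Robot

A 6-joint arm with a two-finger parallel gripper is mounted at the origin on the work surface. World frame = base frame: x ahead of the robot, y to its left, z up, the work surface at z = 0. Lengths are in m, angles in rad, forces in N, time in s.
With the tool pointing down it reaches from about 0.35 to 0.975 m from the base axis. Payload 4.9 kg.
Tool frame: the origin (TCP) lies at the very end of the fingers, on their centre line; the grasp point (between the pads) lies ctrl.grip_point_offset behind it (ctrl.grip_point_offset is the distance from the TCP to the grasp point, in m); z points along the fingers, y is the line along which they close (so a half turn about z gives the same grasp; the last joint's range is limited). The gripper opens to 85 mm and grips with 20 to 120 N. Pads are 22 mm wide; open, the fingers measure 114 mm over their backs; the gripper's body (76 mm by 85 mm) begins 54 mm behind the grasp point. The pads swing forward as they close: fully open they stand 13 mm farther back than shut.
Start: joints at [1.125, 0.053, 1.613, -0, 1.476, -0.119], TCP at [0.201, 0.592, 0.231] pointing down, gripper open.
Joint ranges: [-3.01, 3.01], [-1.01, 2.22], [0.06, 2.58], [-1.02, 4.17], [0.09, 2.62], [-3.14, 3.14]. Speed limits (rad/s): [2.57, 2.57, 3.14, 3.14, 3.14, 3.14].

## Interface

Orientations are given as a rotation vector (axis times angle).
In Python, from station import ctrl gives the robot as it stands. The module is installed in compiled form; this text tells all that it offers.
- The arm moves only by the tool drive_tool, never from a script. Its argument "steps" is a list of rows, each an object with "translation": the shift along the tool's x, y, z normalised to -1 to 1, where 1 is 4 cm, a list of three; "angular": the turn, a rotation vector about the tool's x, y, z normalised to -1 to 1, where 1 is 8 degrees, a list of three; "gripper": the opening, from 0 (shut) to 1 (fully open). In form: [{"translation": [dx, dy, dz], "angular": [wx, wy, wz], "gripper": gripper}, ...]. A call has 1 to 8 rows; each row shifts and turns the commanded pose from where the row before left it, along the tool's axes as they then stand; what a row does not reach is not made up. A row lasts 1/8 s, in which the tool goes at most 62.5 mm and 10.7 degrees, less where a joint would pass 70% of its speed; a pose out of reach is approached as far as the arm can. A call with a number of a shift or a turn outside -1 to 1 is refused whole. A call with a gripper value outside its range is refused whole. The fingers move at their own pace and stop on an object; "force" is the grip in N (left out, the last holds). Time passes only in rows, so rows that do not move let the fingers close. It gives the time, the measured TCP pose, the force, the opening and the grip force at its end, in the units of the state.
- ctrl.get_obs(): the state, without advancing time (a new reading comes with each control period).
- ctrl.get_image(name): name is "scene" or "side" or "wrist"; returns a dict with "color" (400x640x3 uint8, red, green, blue), "depth" (400x640 float32, m along the optical axis (not along the pixel's ray), 0 where there is no reading), "fx", "fy", "cx", "cy" (pixels), "k1" (the pictures are not rectified: a ray, as slopes to the right and down, at radius r is drawn at 1 + k1 r^2 times it, then the intrinsics apply), "R" (3x3) and "t" (3): a world point X has camera coordinates R X + t. Camera axes: x right, y down, z forward; pixel columns grow to the right and rows downward; lengths in m; the calibration is good to about 2 mm. A picture is of the moment at which its call begins.
- ctrl.finish_job(): hands the job in; it is judged then, once.
The state is a dict: "t": time; "q": joint angles; "dq": joint speeds; "effort": joint torques, N m; "tool_pos": TCP position; "tool_rot": TCP orientation; "contact_force": force on the tool from outside, world axes, zero at the start; "wrist_torque": the same for the moment, N m; "opening": finger opening in m; "grip_force": force on a finger pad.
Only numpy, scipy, OpenCV 4.12 (cv2) and the standard library are available. Lean on these libraries where they do the work, as an engineer would, in place of code of your own. Each camera call takes 0.05 s, during which the arm holds its last target. There are 200 camera calls.

## Working session

There is one attempt and no reset: what is moved stays moved. The work goes in short steps, Python scripts to look and compute and a tool call to move; the robot and the scene stay as the last step left them, time stands still between calls to the robot, and variables do not carry over. Pictures are saved under pics/ and viewed, at most 10 in all, crops included, and the job is handed in when it is done.

Besides the shell and the picture viewer there is one more tool, called after "Call:" by a JSON object that holds its "fn" and its "kwargs". drive_tool: Moves the arm, as the interface text tells. Its arguments: {"type":"object","properties":{"steps":{"type":"array"},"force":{"type":"number"}},"required":["steps"]}

```bash
mkdir -p pics
cat > h.py <<'E'
import numpy as np,cv2,pickle
from scipy.spatial.transform import Rotation as Rn
def grab(ctrl,n,f):
    im=ctrl.get_image(n); pickle.dump(im,open(f+'.pkl','wb'))
    cv2.imwrite('pics/'+f+'.png',cv2.cvtColor(im['color'],cv2.COLOR_RGB2BGR)); return im
def load(f): return pickle.load(open(f+'.pkl','rb'))
def ray(im,u,v):
    K=np.array([[im['fx'],0,im['cx']],[0,im['fy'],im['cy']],[0,0,1.]])
    p=cv2.undistortPoints(np.array([[[u,v]]],float),K,np.array([im['k1'],0,0,0]))[0,0]
    R=np.array(im['R']);t=np.array(im['t'])
    return -R.T@t, R.T@np.array([p[0],p[1],1])
def onz(im,u,v,z):
    o,d=ray(im,u,v); return o+d*(z-o[2])/d[2]
def dep(im,u,v):
    o,d=ray(im,u,v); return o+d*im['depth'][int(v),int(u)]
def proj(im,X):
    R=np.array(im['R']);c=R@np.array(X)+im['t'];p=c[:2]/c[2];p=p*(1+im['k1']*(p@p))
    return p*[im['fx'],im['fy']]+[im['cx'],im['cy']]
E
python3 - <<'E'
from station import ctrl
from h import *
for n in ['scene','side','wrist']:
    im=grab(ctrl,n,n+'0'); o,d=ray(im,320,200); print(n,o.round(3),(d/np.linalg.norm(d)).round(3))
o=ctrl.get_obs();print(o,ctrl.grip_point_offset)
E
```

```text
scene [1.01  0.631 0.864] [-0.441 -0.538 -0.719]
side [0.336 1.027 1.395] [ 0.104 -0.607 -0.788]
wrist [0.139 0.613 0.372] [ 0.252 -0.089 -0.964]
{'t': 0.15, 'q': array([ 1.12497618e+00,  5.32364182e-02,  1.61399046e+00,  5.38046795e-09,
        1.47599063e+00, -1.19012562e-01]), 'dq': array([-3.15172422e-04, -9.01404682e-05, -4.29435088e-03, -8.19614935e-04,
       -3.20736166e-04,  2.43459987e-03]), 'effort': array([ 6.98701042e-04, -3.94240415e+01, -3.70722985e+01, -1.10364788e-04,
        4.57709975e-03,  3.90400373e-05]), 'tool_pos': array([0.20043302, 0.59147342, 0.230319  ]), 'tool_rot': array([-5.10992911e-01, -3.09929665e+00,  2.45085881e-03]), 'contact_force': array([-0.62569054,  0.21281202, -0.53024762]), 'wrist_torque': array([ 0.05144644, -0.00121047, -0.02736971]), 'grip_force': 0.0, 'opening': 0.08523660020680224} 0.0187
```

View pics/scene0.png

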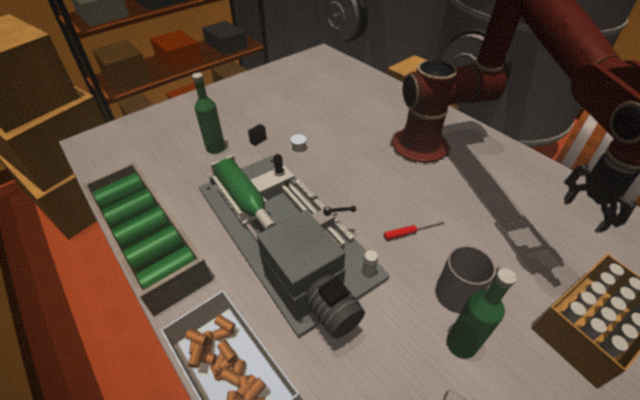

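View pics/side0.png

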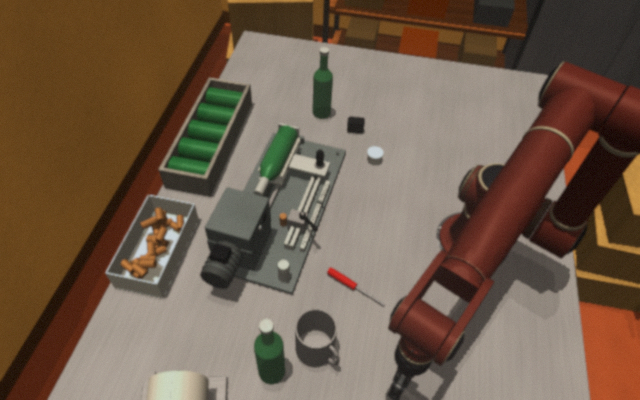

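Run:
```python
from h import *
s=load('scene0');d=load('side0')
for n,im,u,v,z in [('brR',s,387,275,.022),('tl',s,200,187,.022),('bot',s,305,328,.022),('tr',d,346,149,.022),('br',d,293,292,.022),('ball s',s,353,209,.11),('ball d',d,317,232,.11),('piv s',s,327,210,.11),('piv d',d,304,215,.11),('grip s',s,278,157,.145),('grip d',d,320,153,.145),('driver',s,415,230,.01),('mug',d,316,340,.07)]:
    print(n,onz(im,u,v,z).round(3),dep(im,u,v).round(3))
a=cv2.resize(cv2.imread('pics/scene0.png')[140:290,195:395],None,fx=4,fy=4,interpolation=cv2.INTER_CUBIC)
cv2.imwrite('pics/c1.png',np.clip(a*1.6,0,255).astype('uint8'))
```

```text
brR [0.533 0.328 0.022] [0.533 0.328 0.021]
tl [ 0.76  -0.299  0.022] [ 0.761 -0.296  0.025]
bot [0.791 0.305 0.022] [0.791 0.306 0.023]
tr [ 0.473 -0.289  0.022] [ 0.475 -0.309  0.001]
br [0.523 0.33  0.022] [0.525 0.322 0.005]
ball s [0.499 0.152 0.11 ] [0.503 0.155 0.115]
ball d [0.489 0.161 0.11 ] [0.502 0.087 0.001]
piv s [0.557 0.109 0.11 ] [0.553 0.104 0.103]
piv d [0.542 0.107 0.11 ] [0.542 0.106 0.108]
grip s [ 0.551 -0.129  0.145] [ 0.551 -0.13   0.144]
grip d [ 0.543 -0.132  0.145] [ 0.543 -0.13   0.147]
driver [0.348 0.269 0.01 ] [0.355 0.273 0.02 ]
mug [0.421 0.481 0.07 ] [0.425 0.454 0.005]
```

View pics/c1.png

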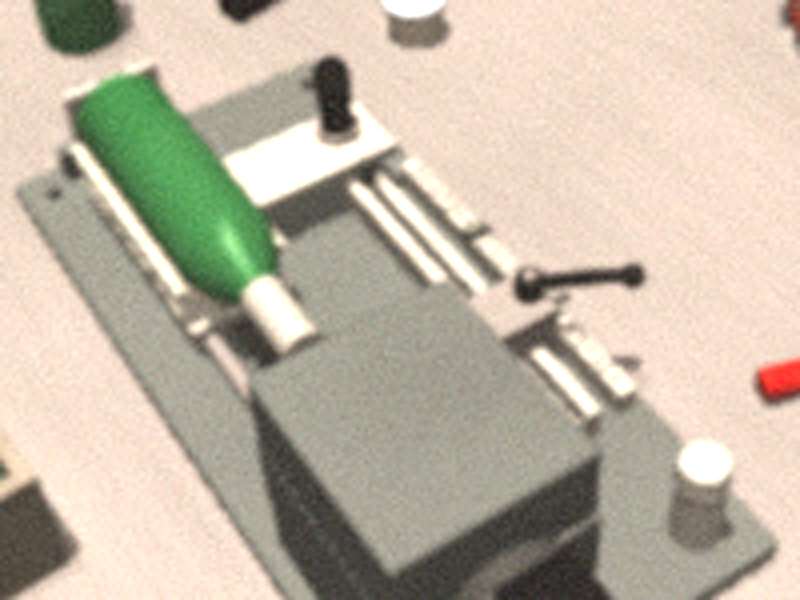

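Call:
{"fn": "drive_tool", "kwargs": {"steps": [{"translation": [0,0,-0.6],"angular": [0,0,-0.96],"gripper": 1},{"translation": [0,0,-0.6],"angular": [0,0,-0.96],"gripper": 1},{"translation": [-0.64,-1,0],"angular": [0,0,0],"gripper": 1},{"translation": [-0.64,-1,0],"angular": [0,0,0],"gripper": 1},{"translation": [-0.64,-1,0],"angular": [0,0,0],"gripper": 1},{"translation": [-0.64,-1,0],"angular": [0,0,0],"gripper": 1},{"translation": [-0.64,-1,0],"angular": [0,0,0],"gripper": 1},{"translation": [-0.64,-1,0],"angular": [0,0,0],"gripper": 1}]}}

```text
t: 1.15
tool_pos: [0.3402, 0.3418, 0.279]
tool_rot: [-0.092, -3.14, 0.0]
contact_force: [0.6, 0.9, 0.4]
opening: 0.0856
grip_force: 0.0
```

Call:
{"fn": "drive_tool", "kwargs": {"steps": [{"translation": [-0.64,-1,0],"angular": [0,0,0],"gripper": 1},{"translation": [-0.64,-1,0],"angular": [0,0,0],"gripper": 1},{"translation": [-0.64,-1,0],"angular": [0,0,0],"gripper": 1},{"translation": [-0.64,-1,0],"angular": [0,0,0],"gripper": 1},{"translation": [-0.64,-1,0],"angular": [0,0,0],"gripper": 1},{"translation": [-0.64,-1,0],"angular": [0,0,0],"gripper": 1},{"translation": [0,0,0],"angular": [0,0,0],"gripper": 0.4}]}}

```text
t: 2.02
tool_pos: [0.4798, 0.0924, 0.2788]
tool_rot: [-0.099, -3.139, 0.001]
contact_force: [0.1, 0.8, 0.1]
opening: 0.0699
grip_force: 0.0
```

Run:
```python
from station import ctrl
from h import *
im=grab(ctrl,'wrist','w1')
o=ctrl.get_obs();print(o['t'],o['q'].round(3),o['tool_pos'].round(4),Rn.from_rotvec(o['tool_rot']).as_matrix().round(3),o['opening'])
```

```text
2.075 [ 0.04  -0.306  1.861  0.     1.587 -1.469] [0.4792 0.0938 0.2788] [[-0.998  0.061 -0.001]
 [ 0.061  0.998  0.   ]
 [ 0.001  0.    -1.   ]] 0.06289703084544827
```

View pics/w1.png

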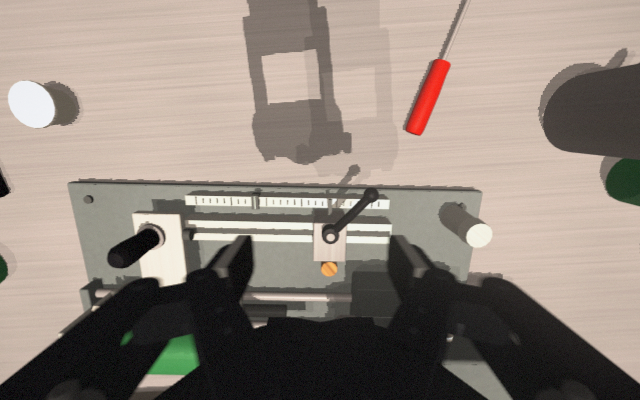

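Run:
```python
from h import *
im=load('w1')
for n,u,v,z in [('cornL',69,183,.022),('cornR',481,191,.022),('railL',188,222,.05),('railR',391,227,.05),('ball',371,195,.11),('piv',330,235,.11),('clip',257,199,.05),('gripTop',120,257,.145),('cork',329,269,.067),('caps',478,236,.097),('driverhandle',413,132,.01)]:
    print(n,onz(im,u,v,z).round(4),dep(im,u,v).round(4))
a=cv2.resize(cv2.imread('pics/w1.png')[182:282,180:400],None,fx=3.6,fy=3.6,interpolation=cv2.INTER_CUBIC)
cv2.imwrite('pics/c2.png',a)
```

```text
cornL [ 0.4758 -0.2801  0.022 ] [ 0.476  -0.2812  0.0208]
cornR [0.5259 0.3285 0.022 ] [0.5268 0.3303 0.0189]
railL [ 0.538 -0.101  0.05 ] [ 0.5377 -0.1005  0.0508]
railR [0.5636 0.1883 0.05  ] [0.5643 0.1887 0.0483]
ball [0.4983 0.1501 0.11  ] [0.4963 0.1488 0.1175]
piv [0.5453 0.0998 0.11  ] [0.547  0.0998 0.1058]
clip [0.5103 0.0015 0.05  ] [0.5105 0.0013 0.049 ]
gripTop [ 0.5423 -0.1327  0.145 ] [ 0.5429 -0.1338  0.1436]
cork [0.6153 0.096  0.067 ] [0.6163 0.096  0.0654]
caps [0.5636 0.2862 0.097 ] [0.5639 0.2866 0.0964]
driverhandle [0.4345 0.2295 0.01  ] [0.4339 0.2255 0.0223]
```

View pics/c2.png

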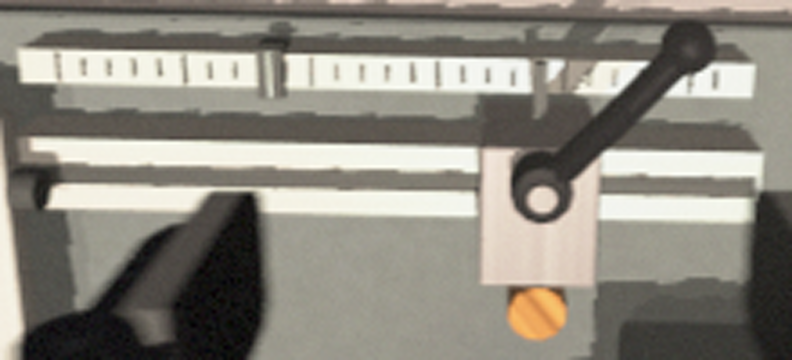

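Call:
{"fn": "drive_tool", "kwargs": {"steps": [{"translation": [-0.16,0.7,0],"angular": [0,0,0],"gripper": 0.42},{"translation": [-0.16,0.7,0],"angular": [0,0,0],"gripper": 0.42},{"translation": [0,0,0.6],"angular": [0,0,1],"gripper": 0.42},{"translation": [0,0,0.6],"angular": [0,0,1],"gripper": 0.42},{"translation": [0,0,0.6],"angular": [0,0,1],"gripper": 0.42},{"translation": [0,0,0.6],"angular": [0,0,1],"gripper": 0.42},{"translation": [0,0,0.6],"angular": [0,0,1],"gripper": 0.42},{"translation": [0,0,0],"angular": [0,0,0.2],"gripper": 0.42}]}}

```text
t: 3.08
tool_pos: [0.4929, 0.1507, 0.1569]
tool_rot: [-1.197, -2.9, 0.004]
contact_force: [0.2, 0.1, -0.6]
opening: 0.0359
grip_force: 0.0
```

Run:
```python
from station import ctrl
from h import *
im=load('w1')
ey=np.array([.085,.9964]);ex=np.array([.9964,-.085])
c=onz(im,255.6,200.9,.05);p=onz(im,329.7,204.2,.061)
e1=onz(im,180+480/3.6,182+215/3.6,.085);e2=onz(im,180+597/3.6,182+215/3.6,.085)
for n,q in dict(c=c,p=p,e1=e1,e2=e2,piv=onz(im,330,235,.11),bump=onz(im,180+38/3.6,182+188/3.6,.067)).items(): print(n,q.round(4),'ry',(q[:2]@ey).round(4),'rx',(q[:2]@ex).round(4))
o=ctrl.get_obs();print(o['tool_pos'].round(4),Rn.from_rotvec(o['tool_rot']).as_matrix().round(3),o['opening'],o['q'][5])
w=grab(ctrl,'wrist','w2')
```

```text
c [ 0.5129 -0.0007  0.05  ] ry 0.0429 rx 0.5111
p [0.5209 0.1023 0.061 ] ry 0.1462 rx 0.5103
e1 [0.5639 0.0776 0.085 ] ry 0.1252 rx 0.5553
e2 [0.5666 0.1203 0.085 ] ry 0.1681 rx 0.5543
piv [0.5453 0.0998 0.11  ] ry 0.1458 rx 0.5349
bump [ 0.5503 -0.0917  0.067 ] ry -0.0446 rx 0.5561
[0.4929 0.1507 0.1569] [[-0.709  0.705 -0.005]
 [ 0.705  0.709 -0.   ]
 [ 0.003 -0.004 -1.   ]] 0.03594138311667457 -0.635778350287083
```

View pics/w2.png

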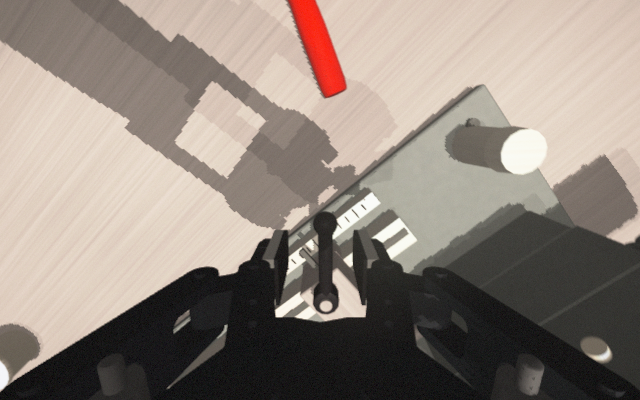

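Call:
{"fn": "drive_tool", "kwargs": {"steps": [{"translation": [0,0,0.75],"angular": [0,0,0],"gripper": 0.42},{"translation": [0,0,0.78],"angular": [0,0,0],"gripper": 0.42},{"translation": [0,0,0],"angular": [0,0,0],"gripper": 0.28},{"translation": [0,0,0],"angular": [0,0,0],"gripper": 0.28}]}}

```text
t: 3.62
tool_pos: [0.4964, 0.1503, 0.1002]
tool_rot: [1.199, 2.901, 0.002]
contact_force: [-0.0, -0.2, 0.8]
opening: 0.0242
grip_force: 0.0
```

Call:
{"fn": "drive_tool", "kwargs": {"steps": [{"translation": [-0.0175,-0.25,0],"angular": [0,0,-1],"gripper": 0.28},{"translation": [-0.0175,-0.25,0],"angular": [0,0,-1],"gripper": 0.28},{"translation": [-0.0175,-0.25,0],"angular": [0,0,-1],"gripper": 0.28},{"translation": [-0.0175,-0.25,0],"angular": [0,0,-1],"gripper": 0.28},{"translation": [-0.0175,-0.25,0],"angular": [0,0,-1],"gripper": 0.28},{"translation": [-0.0175,-0.25,0],"angular": [0,0,-1],"gripper": 0.28},{"translation": [-0.0175,-0.25,0],"angular": [0,0,-1],"gripper": 0.28},{"translation": [-0.0175,-0.25,0],"angular": [0,0,-1],"gripper": 0.28}]}}

```text
t: 4.62
tool_pos: [0.4799, 0.0761, 0.101]
tool_rot: [-0.527, 3.092, 0.001]
contact_force: [1.6, 2.8, 0.8]
opening: 0.0234
grip_force: 1.1
```

Call:
{"fn": "drive_tool", "kwargs": {"steps": [{"translation": [-0.0175,-0.25,0],"angular": [0,0,-1],"gripper": 0.28},{"translation": [-0.0175,-0.25,0],"angular": [0,0,-1],"gripper": 0.28}]}}

```text
t: 4.88
tool_pos: [0.4889, 0.0582, 0.1009]
tool_rot: [-0.952, 2.989, 0.0]
contact_force: [-0.0, 2.2, 1.3]
opening: 0.024
grip_force: 1.1
```

Run:
```python
from station import ctrl
from h import *
w=grab(ctrl,'wrist','w3')
o=ctrl.get_obs();print(o['tool_pos'].round(4),Rn.from_rotvec(o['tool_rot']).as_matrix().round(3),o['opening'],o['contact_force'])
```

```text
[0.4894 0.0573 0.101 ] [[-0.815 -0.58   0.005]
 [-0.58   0.815  0.   ]
 [-0.004 -0.002 -1.   ]] 0.023645872718916286 [-1.11259296 -0.3227127   0.66197075]
```

View pics/w3.png

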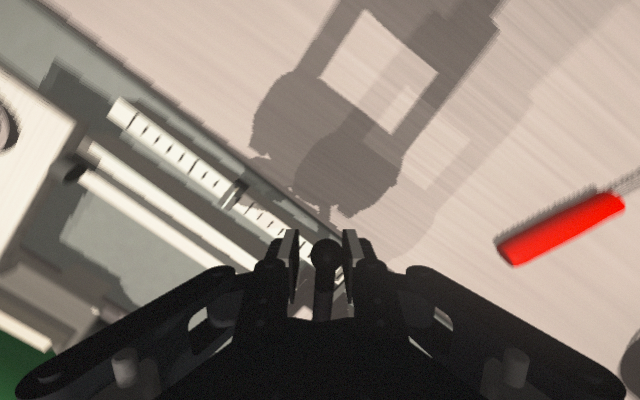

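Call:
{"fn": "drive_tool", "kwargs": {"steps": [{"translation": [0,-0.09,0],"angular": [0,0,0],"gripper": 0.28},{"translation": [0,0.09,0],"angular": [0,0,0],"gripper": 0.35},{"translation": [0,0,-0.9],"angular": [0,0,0],"gripper": 0.4},{"translation": [0,0,-0.9],"angular": [0,0,0],"gripper": 0.4},{"translation": [0,0,0],"angular": [0,0,1],"gripper": 1},{"translation": [0,0,0],"angular": [0,0,1],"gripper": 1},{"translation": [0,0,0],"angular": [0,0,1],"gripper": 1},{"translation": [0,0,0],"angular": [0,0,1],"gripper": 1}]}}

```text
t: 5.92
tool_pos: [0.487, 0.058, 0.1702]
tool_rot: [-0.075, 3.14, -0.001]
contact_force: [0.1, 0.3, 0.7]
opening: 0.0851
grip_force: 0.0
```

Call:
{"fn": "drive_tool", "kwargs": {"steps": [{"translation": [0,0,0],"angular": [0,0,1],"gripper": 1},{"translation": [-0.69,0.4,0],"angular": [0,0,0],"gripper": 1},{"translation": [-0.69,0.4,0],"angular": [0,0,0],"gripper": 1},{"translation": [-0.69,0.4,0],"angular": [0,0,0],"gripper": 1},{"translation": [0,0,0],"angular": [0,0,0],"gripper": 1}]}}

```text
t: 6.55
tool_pos: [0.5748, 0.0993, 0.1701]
tool_rot: [0.135, 3.139, -0.0]
contact_force: [-0.5, -0.2, -0.3]
opening: 0.0856
grip_force: 0.0
```

Run:
```python
from station import ctrl
from h import *
w=grab(ctrl,'wrist','w4')
o=ctrl.get_obs();print(o['tool_pos'].round(4),Rn.from_rotvec(o['tool_rot']).as_matrix().round(3),o['opening'],o['contact_force'])
for n,p in dict(piv=[.5453,.0998,.11],ptr=[.5209,.1023,.061],clip=[.5129,-.0007,.05]).items(): print(n,proj(w,p))
```

```text
[0.5739 0.0989 0.1699] [[-0.996  0.086 -0.001]
 [ 0.086  0.996 -0.   ]
 [ 0.001 -0.001 -1.   ]] 0.08502709935425487 [-0.53875541  0.28345713  0.24682607]
piv [317.80289749 173.6120214 ]
ptr [318.74889116 136.77064575]
clip [207.81992334 137.1083807 ]
```

View pics/w4.png

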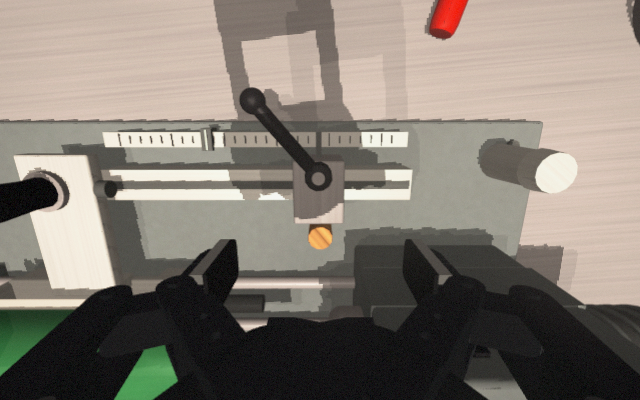

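Run:
```python
from h import *
w=load('w4');s=load('scene0')
ey=np.array([.085,.9964]);ex=np.array([.9964,-.085])
for im,u,v in [(w,370,240),(w,370,255),(w,390,240),(w,470,245),(w,500,260),(w,510,300),(s,343,255),(s,340,250),(s,305,218)]:
    q=dep(im,u,v);print(u,v,q.round(3),'rx',(q[:2]@ex-.565).round(3),'ry',(q[:2]@ey-.146).round(3))
```

```text
370 240 [0.51  0.105 0.312] rx -0.066 ry 0.002
370 255 [0.646 0.145 0.051] rx 0.066 ry 0.053
390 240 [0.644 0.173 0.022] rx 0.062 ry 0.081
470 245 [0.656 0.262 0.025] rx 0.066 ry 0.17
500 260 [0.657 0.273 0.061] rx 0.066 ry 0.182
510 300 [0.571 0.163 0.232] rx -0.009 ry 0.065
343 255 [0.667 0.291 0.193] rx 0.075 ry 0.201
340 250 [0.666 0.28  0.199] rx 0.075 ry 0.19
305 218 [0.666 0.154 0.195] rx 0.085 ry 0.064
```

Call:
{"fn": "drive_tool", "kwargs": {"steps": [{"translation": [0,0,0.95],"angular": [0,0,0],"gripper": 1},{"translation": [0,0,0.95],"angular": [0,0,0],"gripper": 1},{"translation": [0,0,0.5],"angular": [0,0,0],"gripper": 1},{"translation": [0,0,0.47],"angular": [0,0,0],"gripper": 1},{"translation": [0,0,0],"angular": [0,0,0],"gripper": 0.3},{"translation": [0,0,0],"angular": [0,0,0],"gripper": 0.3},{"translation": [0,0,0],"angular": [0,0,0],"gripper": 0.3},{"translation": [0,0,0],"angular": [0,0,0],"gripper": 0.3}], "force": 25}}

```text
t: 7.6
tool_pos: [0.575, 0.0983, 0.057]
tool_rot: [0.136, 3.136, -0.0]
contact_force: [-0.9, -1.4, 5.1]
opening: 0.0433
grip_force: 28.0
```

Call:
{"fn": "drive_tool", "kwargs": {"steps": [{"translation": [0,-0.2,0],"angular": [0,0,0],"gripper": 0.3},{"translation": [0,-0.4,0],"angular": [0,0,0],"gripper": 0.3}]}}

```text
t: 7.85
tool_pos: [0.5732, 0.076, 0.0571]
tool_rot: [0.135, 3.135, 0.005]
contact_force: [0.0, 6.2, 5.7]
opening: 0.0436
grip_force: 28.2
```

Call:
{"fn": "drive_tool", "kwargs": {"steps": [{"translation": [0,-0.45,-0.04],"angular": [0,0,0],"gripper": 0.3},{"translation": [0,-0.5,0],"angular": [0,0,0],"gripper": 0.3},{"translation": [0,-0.5,0],"angular": [0,0,0],"gripper": 0.3},{"translation": [0,-0.35,0],"angular": [0,0,0],"gripper": 0.3},{"translation": [0,-0.15,0],"angular": [0,0,0],"gripper": 0.3},{"translation": [0,0,0],"angular": [0,0,0],"gripper": 0.3},{"translation": [0,0,0],"angular": [0,0,0],"gripper": 0.3}]}}

```text
t: 8.72
tool_pos: [0.5663, -0.0035, 0.0571]
tool_rot: [0.136, 3.135, -0.0]
contact_force: [4.1, -1.3, -4.4]
opening: 0.0436
grip_force: 27.6
```

Run:
```python
from station import ctrl
from h import *
w=grab(ctrl,'wrist','w5')
o=ctrl.get_obs();p=o['tool_pos'];print(p.round(4),p[0]*.085+p[1]*.9964,Rn.from_rotvec(o['tool_rot']).as_matrix().round(3),o['opening'],o['contact_force'])
n,c=proj(w,p+[-.055,.004,0]);print(n,c)
c=np.clip
x0,y0=int(n)-100,max(0,int(proj(w,p+[-.055,.004,0])[1])-75)
print(x0,y0)
a=cv2.resize(cv2.imread('pics/w5.png')[y0:y0+150,x0:x0+200],None,fx=4,fy=4,interpolation=cv2.INTER_CUBIC)
cv2.imwrite('pics/c5.png',a)
```

```text
[ 0.5663 -0.0035  0.0571] 0.04463992147413212 [[-0.996  0.087  0.004]
 [ 0.087  0.996 -0.   ]
 [-0.004 -0.    -1.   ]] 0.04328072376281669 [ 6.47367486 -0.39767717 -3.6035203 ]
319.0117579680085 144.26578220287323
219 69
```

View pics/c5.png

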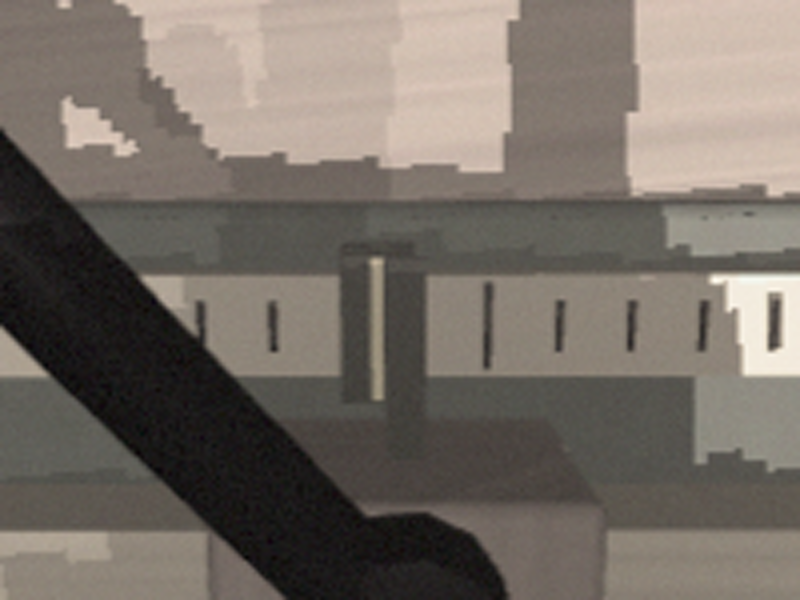

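Run:
```python
from h import *
w=load('w5');ey=np.array([.0855,.9963])
for ey in ([.0855,.9963],[.088,.9961]):
  ey=np.array(ey)
  for u,v,z in [(320.75,156.5,.061),(313.25,151.5,.05),(219+387/4,156.5,.061),(219+427/4,156.5,.061)]:
    q=onz(w,u,v,z);print(q.round(4),(q[:2]@ey).round(4))
```

```text
[0.5171 0.0009 0.061 ] 0.0451
[ 0.5154 -0.003   0.05  ] 0.0411
[ 0.5169 -0.0016  0.061 ] 0.0426
[0.5173 0.0034 0.061 ] 0.0476
[0.5171 0.0009 0.061 ] 0.0464
[ 0.5154 -0.003   0.05  ] 0.0424
[ 0.5169 -0.0016  0.061 ] 0.0439
[0.5173 0.0034 0.061 ] 0.0489
```

Call:
{"fn": "drive_tool", "kwargs": {"steps": [{"translation": [-0.02,-0.1,0.02],"angular": [0,0,0],"gripper": 0.3},{"translation": [0,0,0],"angular": [0,0,0],"gripper": 0.3},{"translation": [0,0,0],"angular": [0,0,0],"gripper": 0.3}]}}

```text
t: 9.15
tool_pos: [0.566, -0.0069, 0.057]
tool_rot: [0.136, 3.137, 0.001]
contact_force: [-0.5, 4.2, 5.0]
opening: 0.0435
grip_force: 28.6
```

```bash
cat > m.py <<'E'
from h import *
def prof(w,zc=.05,zp=.061,ctr=None):
    # print gray profiles: clip row & pointer row near the expected spots
    g=cv2.cvtColor(w['color'],cv2.COLOR_RGB2GRAY).astype(float)
    return g
E
python3 - <<'E'
from station import ctrl
from h import *
w=grab(ctrl,'wrist','w6')
o=ctrl.get_obs();p=o['tool_pos'];print(p.round(4),o['contact_force'].round(1))
g=cv2.cvtColor(w['color'],cv2.COLOR_RGB2GRAY).astype(int)
for v in (145,150,155,160,165,168,172,176): print(v,g[v,300:345])
E
```

```text
[ 0.566  -0.0069  0.057 ] [-0.7  3.6  4.8]
145 [139 131 135 136 138 133 135 134 136 119  88  70  70  66  67  74  69  68
  71  66  69  69  70  70  70  71  71  68  64  66 105 131 132 134 134 133
 131 132 132 133 134 132 133 133 129]
150 [136 132 133 137 133 135 136 134 135 130 103  68  69  67  67  64  67  70
  69  65  69  69  68  64  68  65  70  66  57  65 104 134 134 131 133 132
 133 134 132 130 134 134 135 131 132]
155 [131 132 133 134 133 132 135 132 136 129 102  68  66  70  66  69  67  67
  66  66  66  68  66  68  70  66  66  68  62  74 115 131 133 128 132 131
 129 132 131 131 128 133 131 131 132]
160 [135 133 134 132 134 133 136 131 134 129 104  69  66  66  63  66  64  65
  63  67  61  69  63  66  67  65  66  65  88 122 131 130 130 129 133 133
 131 131 131 131 132 132 130 131 132]
165 [80 81 81 81 82 85 83 80 82 81 76 63 66 63 68 65 67 65 64 68 65 67 63 67
 66 68 64 66 68 80 80 82 80 83 82 83 84 81 80 83 84 81 84 82 87]
168 [81 83 82 82 83 82 83 83 82 81 78 66 65 64 68 64 67 67 64 66 60 64 66 68
 66 68 66 61 69 80 82 84 78 85 81 86 85 81 84 84 83 85 86 84 84]
172 [82 82 85 81 81 84 83 87 83 81 85 82 82 85 83 76 66 64 69 66 65 65 65 65
 68 71 84 80 82 86 85 81 84 85 82 85 84 83 84 81 84 82 83 83 82]
176 [69 70 69 71 68 66 68 68 68 68 70 69 67 70 69 67 63 64 65 63 63 62 64 64
 61 67 69 71 70 64 71 70 68 69 71 74 71 67 70 70 69 70 70 70 69]
```

Call:
{"fn": "drive_tool", "kwargs": {"steps": [{"translation": [0,-0.018,0],"angular": [0,0,0],"gripper": 0.3},{"translation": [0,0,0],"angular": [0,0,0],"gripper": 0.3}]}}

```text
t: 9.45
tool_pos: [0.566, -0.0073, 0.0571]
tool_rot: [0.136, 3.137, 0.002]
contact_force: [0.2, 4.1, 5.6]
opening: 0.0432
grip_force: 28.6
```

Run:
```python
from station import ctrl
from h import *
w=grab(ctrl,'wrist','w7')
o=ctrl.get_obs();p=o['tool_pos'];print(p.round(4),o['contact_force'].round(1))
g=cv2.cvtColor(w['color'],cv2.COLOR_RGB2GRAY).astype(int)
for v in (130,133,136,139,142,168,172,173): print(v,g[v,306:332])
```

```text
[ 0.566  -0.0073  0.057 ] [-0.5  4.1  4.7]
130 [85 84 82 85 90 86 66 70 67 63 69 65 66 65 69 63 66 66 66 61 62 60 67 76
 82 85]
133 [85 84 86 86 84 81 82 83 79 77 74 70 74 71 73 76 72 73 74 73 76 81 80 84
 85 82]
136 [89 86 85 86 84 75 73 73 73 76 83 83 80 82 84 81 81 80 81 76 71 73 83 84
 86 86]
139 [134 134 133 133 123  92  70  66  74  69  65  72  70  69  69  67  69  71
  71  71  67  69  69  99 130 135]
142 [135 134 134 132 124  91  66  67  65  67  69  69  69  70  66  68  68  69
  70  68  68  65  70  98 134 133]
168 [83 84 82 83 83 72 63 66 63 63 69 65 65 61 65 67 64 71 69 65 65 65 64 70
 83 84]
172 [81 80 82 83 86 81 81 79 83 81 66 67 64 62 67 63 65 65 66 71 85 84 85 83
 81 84]
173 [81 77 78 80 76 78 80 77 77 73 64 64 65 63 63 63 64 65 66 70 77 74 79 80
 76 76]
```

Call:
{"fn": "drive_tool", "kwargs": {"steps": [{"translation": [0,-0.012,0],"angular": [0,0,0],"gripper": 0.3},{"translation": [0,0,0],"angular": [0,0,0],"gripper": 0.3},{"translation": [0,0,0],"angular": [0,0,0],"gripper": 1},{"translation": [0,0,0],"angular": [0,0,0],"gripper": 1},{"translation": [0,0,0],"angular": [0,0,0],"gripper": 1},{"translation": [0,0,0],"angular": [0,0,0],"gripper": 1}]}}

```text
t: 10.25
tool_pos: [0.5652, -0.0085, 0.0559]
tool_rot: [-0.136, -3.138, 0.0]
contact_force: [0.2, 0.9, 0.0]
opening: 0.0855
grip_force: 0.0
```

```bash
cat > pc.py <<'E'
from station import ctrl
from h import *
import sys
w=grab(ctrl,'wrist',sys.argv[1])
o=ctrl.get_obs();p=o['tool_pos'];print(p.round(4),o['contact_force'].round(1),o['opening'],o['t'])
g=cv2.cvtColor(w['color'],cv2.COLOR_RGB2GRAY).astype(int)
for v in (142,150,168,172,173): print(v,g[v,306:334])
E
python3 pc.py w8
```

```text
[ 0.5653 -0.0085  0.056 ] [ 0.6 -0.1 -0.2] 0.08563238224298973 10.3
142 [137 134 135 134 136 134 131 104  68  71  68  68  72  69  69  64  69  68
  67  70  72  71  71  73  70  79 115 134]
150 [134 135 134 136 134 133 130 105  65  66  70  68  67  67  70  70  69  69
  70  70  68  68  71  69  71  65  69 105]
168 [79 84 84 82 83 87 85 79 66 66 61 66 67 65 62 64 63 67 65 67 64 66 65 66
 65 69 79 86]
172 [82 82 83 82 81 81 81 82 81 82 81 73 66 63 64 66 66 66 65 66 72 70 82 82
 80 81 84 80]
173 [82 85 80 80 82 84 83 85 82 84 84 74 67 63 63 62 62 64 65 65 69 77 84 84
 82 80 83 80]
```

Call:
{"fn": "drive_tool", "kwargs": {"steps": [{"translation": [0,0,-0.95],"angular": [0,0,0],"gripper": 1},{"translation": [0,0,-0.95],"angular": [0,0,0],"gripper": 1},{"translation": [0,0,-0.95],"angular": [0,0,0],"gripper": 0.42},{"translation": [0.69,-0.36,0],"angular": [0,0,0],"gripper": 0.42},{"translation": [0.69,-0.36,0],"angular": [0,0,0],"gripper": 0.42},{"translation": [0.69,-0.36,0],"angular": [0,0,0],"gripper": 0.42}]}}

```text
t: 11.05
tool_pos: [0.4783, -0.0446, 0.1702]
tool_rot: [0.136, 3.139, -0.0]
contact_force: [-0.8, 0.3, -0.3]
opening: 0.0359
grip_force: 0.0
```

Call:
{"fn": "drive_tool", "kwargs": {"steps": [{"translation": [0,0,0],"angular": [0,0,-1],"gripper": 0.42},{"translation": [0,0,0],"angular": [0,0,-1],"gripper": 0.42},{"translation": [0,0,0],"angular": [0,0,-1],"gripper": 0.42},{"translation": [0,0,0],"angular": [0,0,-1],"gripper": 0.42},{"translation": [0,0,0],"angular": [0,0,-1],"gripper": 0.42},{"translation": [0,0,0],"angular": [0,0,0],"gripper": 0.42}]}}

```text
t: 11.8
tool_pos: [0.4791, -0.0443, 0.1701]
tool_rot: [0.943, -2.997, 0.0]
contact_force: [-0.7, -0.7, -0.3]
opening: 0.0362
grip_force: 0.0
```

Run:
```python
from station import ctrl
from h import *
w=grab(ctrl,'wrist','w9')
o=ctrl.get_obs();print(o['tool_pos'].round(4),Rn.from_rotvec(o['tool_rot']).as_matrix().round(3),o['opening'])
```

```text
[ 0.4791 -0.0443  0.1701] [[-0.82  -0.572 -0.   ]
 [-0.572  0.82  -0.   ]
 [ 0.     0.    -1.   ]] 0.035625513923996245
```

View pics/w9.png

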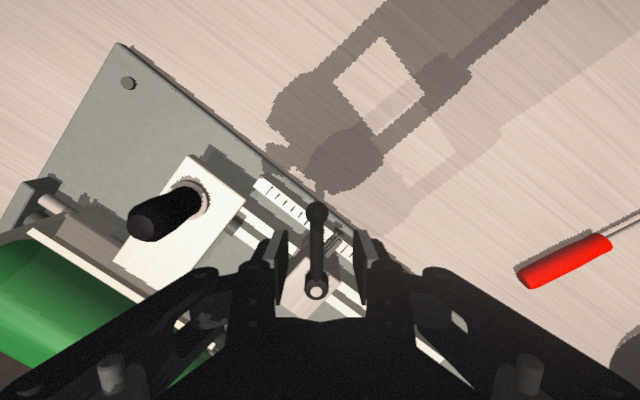

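Call:
{"fn": "drive_tool", "kwargs": {"steps": [{"translation": [0,0,0.85],"angular": [0,0,0],"gripper": 0.42},{"translation": [0,0,0.9],"angular": [0,0,0],"gripper": 0.42},{"translation": [0,0,0],"angular": [0,0,0],"gripper": 0.28},{"translation": [0,0,0],"angular": [0,0,0],"gripper": 0.28}]}}

```text
t: 12.35
tool_pos: [0.4799, -0.0444, 0.1014]
tool_rot: [-0.944, 2.995, -0.001]
contact_force: [0.6, 0.2, 0.6]
opening: 0.0239
grip_force: 0.0
```

Call:
{"fn": "drive_tool", "kwargs": {"steps": [{"translation": [-0.0175,0.25,0],"angular": [0,0,1],"gripper": 0.28},{"translation": [-0.0175,0.25,0],"angular": [0,0,1],"gripper": 0.28},{"translation": [-0.0175,0.25,0],"angular": [0,0,1],"gripper": 0.28},{"translation": [-0.0175,0.25,0],"angular": [0,0,1],"gripper": 0.28},{"translation": [-0.0175,0.25,0],"angular": [0,0,1],"gripper": 0.28},{"translation": [-0.0175,0.25,0],"angular": [0,0,1],"gripper": 0.28},{"translation": [-0.0175,0.25,0],"angular": [0,0,1],"gripper": 0.28},{"translation": [-0.0175,0.25,0],"angular": [0,0,1],"gripper": 0.28}]}}

```text
t: 13.35
tool_pos: [0.4771, 0.0313, 0.103]
tool_rot: [0.792, 3.035, -0.001]
contact_force: [-0.3, -2.7, 0.2]
opening: 0.0237
grip_force: 1.2
```

Call:
{"fn": "drive_tool", "kwargs": {"steps": [{"translation": [-0.0175,0.25,0],"angular": [0,0,1],"gripper": 0.28},{"translation": [-0.0175,0.25,0],"angular": [0,0,1],"gripper": 0.28},{"translation": [0,0,0],"angular": [0,0,0],"gripper": 0.28}]}}

```text
t: 13.72
tool_pos: [0.4888, 0.0479, 0.1024]
tool_rot: [1.198, 2.901, 0.002]
contact_force: [-0.1, -0.0, 0.2]
opening: 0.024
grip_force: 0.0
```

Call:
{"fn": "drive_tool", "kwargs": {"steps": [{"translation": [0,0.06,0],"angular": [0,0,0],"gripper": 0.28},{"translation": [0,0,0],"angular": [0,0,0],"gripper": 0.28}]}}

```text
t: 13.98
tool_pos: [0.489, 0.0493, 0.1007]
tool_rot: [1.2, 2.903, 0.0]
contact_force: [-0.3, -1.7, 1.4]
opening: 0.024
grip_force: 0.9
```

Call:
{"fn": "drive_tool", "kwargs": {"steps": [{"translation": [0,0.04,0],"angular": [0,0,0],"gripper": 0.28},{"translation": [0,0,0],"angular": [0,0,0],"gripper": 0.28}]}}

```text
t: 14.22
tool_pos: [0.4898, 0.0504, 0.1001]
tool_rot: [-1.201, -2.903, 0.001]
contact_force: [-2.6, -2.4, 3.0]
opening: 0.0237
grip_force: 1.9
```

Call:
{"fn": "drive_tool", "kwargs": {"steps": [{"translation": [0,0.05,0],"angular": [0,0,0],"gripper": 0.28},{"translation": [0,0,0],"angular": [0,0,0],"gripper": 0.28}]}}

```text
t: 14.48
tool_pos: [0.4901, 0.0509, 0.0999]
tool_rot: [-1.2, -2.901, 0.007]
contact_force: [-7.2, -6.5, 6.6]
opening: 0.0237
grip_force: 4.8
```

Call:
{"fn": "drive_tool", "kwargs": {"steps": [{"translation": [0,0.04,0],"angular": [0,0,0],"gripper": 0.28},{"translation": [0,0,0],"angular": [0,0,0],"gripper": 0.28}]}}

```text
t: 14.72
tool_pos: [0.4903, 0.0512, 0.0997]
tool_rot: [-1.199, -2.899, 0.011]
contact_force: [-10.1, -9.9, 7.4]
opening: 0.0242
grip_force: 7.0
```

Call:
{"fn": "drive_tool", "kwargs": {"steps": [{"translation": [0,-0.16,0],"angular": [0,0,0],"gripper": 0.3},{"translation": [0,0,0],"angular": [0,0,0],"gripper": 0.42},{"translation": [0,0,-0.95],"angular": [0,0,0],"gripper": 0.42},{"translation": [0,0,-0.95],"angular": [0,0,0],"gripper": 0.42},{"translation": [0,0,-0.95],"angular": [0,0,0],"gripper": 0.42},{"translation": [0,0,0],"angular": [0,0,-1],"gripper": 1},{"translation": [0,0,0],"angular": [0,0,-1],"gripper": 1},{"translation": [0,0,0],"angular": [0,0,-1],"gripper": 1}]}}

```text
t: 15.72
tool_pos: [0.4883, 0.0491, 0.2142]
tool_rot: [0.564, 3.09, 0.002]
contact_force: [0.3, 0.1, -0.1]
opening: 0.0854
grip_force: 0.0
```

Call:
{"fn": "drive_tool", "kwargs": {"steps": [{"translation": [0,0,0],"angular": [0,0,-1],"gripper": 1},{"translation": [0,0,0],"angular": [0,0,-1],"gripper": 1},{"translation": [-0.41,-0.87,0],"angular": [0,0,0],"gripper": 1},{"translation": [-0.41,-0.87,0],"angular": [0,0,0],"gripper": 1},{"translation": [-0.41,-0.87,0],"angular": [0,0,0],"gripper": 1},{"translation": [0,0,0],"angular": [0,0,0],"gripper": 1},{"translation": [0,0,0],"angular": [0,0,0],"gripper": 1}]}}

```text
t: 16.6
tool_pos: [0.5279, -0.0591, 0.2138]
tool_rot: [-0.136, -3.138, -0.001]
contact_force: [-0.1, 1.3, 0.0]
opening: 0.0854
grip_force: 0.0
```

Run:
```python
from station import ctrl
from h import *
w=grab(ctrl,'wrist','w10')
o=ctrl.get_obs();print(o['tool_pos'].round(4),Rn.from_rotvec(o['tool_rot']).as_matrix().round(3),o['opening'])
```

```text
[ 0.5278 -0.0588  0.2139] [[-0.996  0.086 -0.   ]
 [ 0.086  0.996  0.001]
 [ 0.     0.001 -1.   ]] 0.08501655637901176
```

View pics/w10.png

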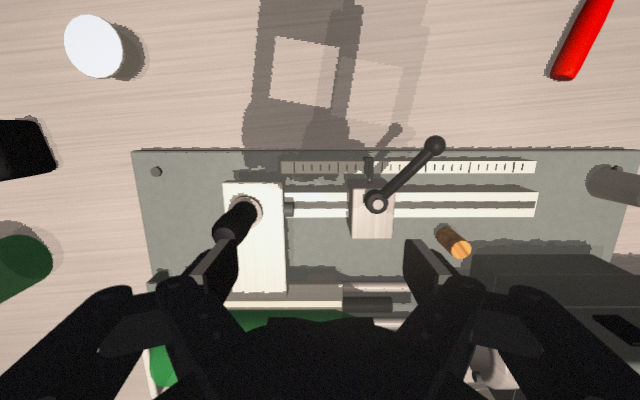

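Run:
```python
from h import *
ey=np.array([.0855,.9963])
w=load('w10');g=cv2.cvtColor(w['color'],cv2.COLOR_RGB2GRAY).astype(int)
for v in range(152,186,3): print(v,g[v,352:386])
for f,(x0,x1,y0,y1) in dict(w1=(100,170,220,272),w9=(120,212,175,246)).items():
    w=load(f);g=cv2.cvtColor(w['color'],cv2.COLOR_RGB2GRAY)
    m=np.zeros_like(g);m[y0:y1,x0:x1]=(g[y0:y1,x0:x1]<45)
    n,l,st,ce=cv2.connectedComponentsWithStats(m);i=1+np.argmax(st[1:,4])
    pts=np.argwhere(l==i)[:,::-1].astype(float);mu=pts.mean(0);a=np.linalg.svd(pts-mu,full_matrices=False)[2][0]
    if a[0]>0:a=-a
    t=(pts-mu)@a;per=np.array([a[1],-a[0]]);s=(pts-mu)@per
    print(f,st[i],mu,a,t.min(),t.max(),s.min(),s.max())
    # predicted: fit x,y so that projected axis segment midpoint etc matches blob
    from scipy.optimize import least_squares
    def pr(p):
        h=[];
        for z in (.074,.145):
            for k in np.linspace(0,2*np.pi,40): h.append(proj(w,[p[0]+.0135*np.cos(k),p[1]+.0135*np.sin(k),z]))
        h=cv2.convexHull(np.array(h,np.float32));M=cv2.moments(h);return np.array([M['m10']/M['m00'],M['m01']/M['m00']])
    r=least_squares(lambda p:pr(p)-mu,[.545,-.132]);print(r.x,r.fun)
    print(onz(w,*(mu+a*(t.max()-8)),.145))
```

```text
152 [ 88  88  86  85  80  90  85  83  85  85  87  84  84  85  86  88  87  90
  97 108 111 134 133 134 134 129 106  87  83  83  86  83  81  86]
155 [ 85  89  88  86  88  89  84  87  86  86  87  86  86  89  86  89  85  94
 120 146 141 142 124  94  92  88  87  86  86  88  88  86  87  88]
158 [87 88 85 87 87 88 90 90 91 87 78 55 54 64 71 70 69 68 66 65 66 77 93 87
 86 86 88 87 89 87 86 86 88 94]
161 [122 121 120 119 122 118 121 120 121 117 118 111  86  64  74  72  63  61
  71  69  71  87 152 199 198 198 176 120 119 119 119 116 118 118]
164 [136 134 129 109 112 137 134 133 135 136 136 124  95  67  72  70  68  67
  75  69  74 130 215 236 215 132 129 132 133 116  88 133 135 133]
167 [138 135 119  89 106 136 135 135 135 135 131 115  69  71  69  71  64  65
  71  70  72  99 132 134 133 133 131 132 128 100  95 130 130 160]
170 [133 135 127 108 121 160 201 180 134 136 133 117  77  69  68  71  64  73
  72  71  68  96 132 132 134 130 128 131 124  97  95 183 235 234]
173 [117 131 157 164 169 181 182 182 184 176 165 141  71  73  72  67  65  69
  71  75  70  88 112 114 112 111 110 113 144 188 198 201
[... 331 characters left out ...]
75 76 78 76 76 70 60 72 65 73 75 77 76 78
 74 78 77 78 79 75 75 78 76 75]
185 [75 75 74 75 77 77 77 79 77 78 77 78 76 78 77 77 74 76 75 74 76 75 75 78
 77 77 78 76 75 77 74 75 69 59]
w1 [ 108  229   51   39 1100] [132.44272727 248.43181818] [-0.84533522  0.53423624] -28.469127904471474 27.376676507465124 -11.37423865242502 11.943300692852436
[ 0.5455054  -0.13884305] [ 1.11163260e-06 -1.81597451e-06]
[ 0.54411671 -0.13752229  0.145     ]
w9 [ 127  186   74   55 2324] [164.0524957  212.71385542] [-0.8903509   0.45527494] -38.72494151194116 39.989519479990065 -19.204560407133457 20.668541942317272
[ 0.5424699  -0.13919999] [-1.07222738e-06  1.18331226e-06]
[ 0.54708295 -0.14273828  0.145     ]
```

Call:
{"fn": "drive_tool", "kwargs": {"steps": [{"translation": [-0.41,0.66,0.5],"angular": [0,0,0],"gripper": 1},{"translation": [-0.41,0.66,0.5],"angular": [0,0,0],"gripper": 1},{"translation": [0,0,0.6],"angular": [0,0,0],"gripper": 1},{"translation": [0,0,0],"angular": [0,0,0],"gripper": 1},{"translation": [0,0,0],"angular": [0,0,0],"gripper": 1}]}}

```text
t: 17.27
tool_pos: [0.5654, -0.0094, 0.1511]
tool_rot: [0.135, 3.137, 0.0]
contact_force: [0.3, 0.1, 0.1]
opening: 0.0856
grip_force: 0.0
```

Run:
```python
from station import ctrl
from h import *
w=grab(ctrl,'wrist','w11')
o=ctrl.get_obs();p=o['tool_pos'];print(p.round(4),o['contact_force'].round(1),o['opening'],o['t'])
print(proj(w,[.513,-.003,.05]),proj(w,[.523,-.003,.061]),proj(w,[.523,-.003,.05]))
u,v=proj(w,[.516,-.003,.055]).astype(int)
g=cv2.cvtColor(w['color'],cv2.COLOR_RGB2GRAY).astype(int)
for r in range(v-16,v+22,2): print(r,u-14,g[r,u-14:u+15])
```

```text
[ 0.5658 -0.0097  0.1516] [ 0.1 -0.6  1.1] 0.08544410828413827 17.325
[322.77409212 138.41338897] [323.86831588 151.3075682 ] [323.72146534 150.0719809 ]
126 309 [85 83 86 86 87 85 81 88 87 85 85 88 84 86 84 84 86 88 83 85 84 86 86 82
 85 85 86 84 86]
128 309 [86 88 86 85 82 83 86 85 79 71 70 74 72 71 70 72 74 69 70 77 85 87 85 86
 88 84 85 84 85]
130 309 [82 85 86 86 83 86 86 86 73 74 72 70 71 70 71 71 74 73 70 77 84 85 84 82
 87 86 84 81 81]
132 309 [87 86 86 89 84 84 82 82 76 70 71 72 72 69 71 76 73 73 73 75 84 86 85 88
 87 85 88 85 86]
134 309 [141 139 136 138 135 139 137 126  94  69  73  71  75  65  69  68  70  73
  72  97 130 135 138 136 136 134 136 133 134]
136 309 [138 136 137 137 138 138 138 125  97  74  74  70  73  72  72  71  72  68
  67  95 130 133 137 133 137 137 136 136 135]
138 309 [137 137 140 138 138 137 135 122  86  74  71  69  69  67  68  70  69  72
  69  69  95 135 136 134 135 133 137 134 136]
140 309 [139 135 137 136 138 138 136 122  87  70  69  71  72  69  71  69  70  74
  69  69  99 137 136 133 135 134 133 134 135]
142 309 [138 136 139 138 138 136 138 124  88  
[... 447 characters left out ...]
2 134 136 135]
150 309 [84 87 84 86 86 84 86 83 74 69 67 69 72 69 70 68 68 68 69 68 87 83 86 88
 87 84 84 83 87]
152 309 [82 86 83 84 85 86 86 83 73 67 68 68 68 70 71 67 72 72 67 76 81 85 82 80
 86 85 85 82 86]
154 309 [86 82 85 81 85 83 84 84 86 87 78 69 70 66 69 69 74 82 85 82 82 83 83 83
 83 86 86 82 59]
156 309 [82 83 81 84 82 83 82 81 82 83 78 72 69 69 67 69 76 83 82 83 82 83 82 86
 84 83 72 40 38]
158 309 [71 72 70 68 73 70 73 70 68 73 73 68 68 68 69 70 68 74 75 70 72 69 71 73
 62 43 36 31 37]
160 309 [69 71 72 69 70 73 72 71 71 72 73 70 70 68 66 67 70 71 74 75 72 70 65 48
 34 32 35 34 32]
162 309 [73 71 74 73 72 73 72 68 75 71 72 71 71 71 74 71 67 72 70 71 65 46 36 34
 34 37 35 28 38]
```

Call:
{"fn": "drive_tool", "kwargs": {"steps": [{"translation": [0,0,-0.7],"angular": [0,0,0],"gripper": 1},{"translation": [0,0,-0.7],"angular": [0,0,0],"gripper": 1},{"translation": [0.06,-0.81,0],"angular": [0,0,0],"gripper": 1},{"translation": [0.06,-0.81,0],"angular": [0,0,0],"gripper": 1},{"translation": [0.06,-0.81,0],"angular": [0,0,0],"gripper": 1},{"translation": [0.06,-0.81,0],"angular": [0,0,0],"gripper": 1},{"translation": [0,0,0],"angular": [0,0,0],"gripper": 1},{"translation": [0,0,0.3],"angular": [0,0,0],"gripper": 1}]}}

```text
t: 18.32
tool_pos: [0.5455, -0.1384, 0.196]
tool_rot: [0.136, 3.135, -0.001]
contact_force: [-0.0, -0.9, -0.3]
opening: 0.0853
grip_force: 0.0
```

Run:
```python
from station import ctrl
from h import *
w=grab(ctrl,'wrist','w12');s=grab(ctrl,'scene','s12')
o=ctrl.get_obs();p=o['tool_pos'];print(p.round(4),o['contact_force'].round(1),o['opening'],o['t'])
# top of sleeve by depth, all points z .13-.15 near grip
H,W=w['depth'].shape
P=[]
for v in range(100,330,2):
  for u in range(200,440,2):
    if w['depth'][v,u]>0:
      q=dep(w,u,v)
      if .08<q[2]<.152 and abs(q[0]-.545)<.04 and abs(q[1]+.138)<.04: P.append(q)
P=np.array(P);print(len(P))
for a,b in((.08,.1),(.1,.12),(.12,.14),(.14,.152)):
  Q=P[(P[:,2]>a)&(P[:,2]<b)]
  if len(Q): print(a,len(Q),Q.min(0).round(4),Q.max(0).round(4),Q.mean(0).round(4))
```

```text
[ 0.5437 -0.137   0.1924] [-0.9  0.2 -0.6] 0.08512579886465559 18.425
351
0.08 44 [ 0.5299 -0.1559  0.08  ] [ 0.5493 -0.1254  0.099 ] [ 0.5364 -0.1386  0.0862]
0.1 27 [ 0.5325 -0.1513  0.1006] [ 0.5417 -0.1281  0.1199] [ 0.5345 -0.1396  0.1107]
0.12 126 [ 0.5321 -0.1543  0.1204] [ 0.559  -0.1272  0.1399] [ 0.54   -0.14    0.1341]
0.14 154 [ 0.5363 -0.1513  0.14  ] [ 0.5559 -0.1298  0.1458] [ 0.5455 -0.1409  0.143 ]
```

Call:
{"fn": "drive_tool", "kwargs": {"steps": [{"translation": [-0.03,-0.06,0.8],"angular": [0,0,0],"gripper": 1},{"translation": [0,0,0.8],"angular": [0,0,0],"gripper": 1},{"translation": [0,0,0.75],"angular": [0,0,0],"gripper": 1},{"translation": [0,0,0],"angular": [0,0,0],"gripper": 0.1},{"translation": [0,0,0],"angular": [0,0,0],"gripper": 0.1},{"translation": [0,0,0],"angular": [0,0,0],"gripper": 0.1},{"translation": [0,0,0],"angular": [0,0,0],"gripper": 0.1},{"translation": [0,0,0],"angular": [0,0,0],"gripper": 0.1}], "force": 60}}

```text
t: 19.42
tool_pos: [0.5467, -0.141, 0.1024]
tool_rot: [0.136, 3.136, -0.001]
contact_force: [-2.1, 1.8, 6.9]
opening: 0.027
grip_force: 59.2
```

Call:
{"fn": "drive_tool", "kwargs": {"steps": [{"translation": [0,0.05,0],"angular": [0,0,0],"gripper": 0.1},{"translation": [0,0.1,0],"angular": [0,0,0],"gripper": 0.1},{"translation": [0,0.15,0],"angular": [0,0,0],"gripper": 0.1},{"translation": [0,0.15,0],"angular": [0,0,0],"gripper": 0.1},{"translation": [0,0.15,0],"angular": [0,0,0],"gripper": 0.1},{"translation": [0,0.15,0],"angular": [0,0,0],"gripper": 0.1},{"translation": [0,0.15,0],"angular": [0,0,0],"gripper": 0.1},{"translation": [0,0.15,0],"angular": [0,0,0],"gripper": 0.1}]}}

```text
t: 20.42
tool_pos: [0.55, -0.1021, 0.1023]
tool_rot: [0.136, 3.136, -0.011]
contact_force: [-2.3, -11.1, 5.9]
opening: 0.0272
grip_force: 59.3
```

Call:
{"fn": "drive_tool", "kwargs": {"steps": [{"translation": [0,0.12,0],"angular": [0,0,0],"gripper": 0.1},{"translation": [0,0.1,0],"angular": [0,0,0],"gripper": 0.1},{"translation": [0,0.07,0],"angular": [0,0,0],"gripper": 0.1},{"translation": [0,0.05,0],"angular": [0,0,0],"gripper": 0.1},{"translation": [0,0.05,0],"angular": [0,0,0],"gripper": 0.1}]}}

```text
t: 21.05
tool_pos: [0.5513, -0.0869, 0.1023]
tool_rot: [0.136, 3.136, -0.012]
contact_force: [-3.4, -10.8, 4.9]
opening: 0.0271
grip_force: 59.3
```

Call:
{"fn": "drive_tool", "kwargs": {"steps": [{"translation": [0,0.05,0],"angular": [0,0,0],"gripper": 0.1},{"translation": [0,0.05,0],"angular": [0,0,0],"gripper": 0.1},{"translation": [0,0.05,0],"angular": [0,0,0],"gripper": 0.1},{"translation": [0,0.04,0],"angular": [0,0,0],"gripper": 0.1}]}}

```text
t: 21.55
tool_pos: [0.5519, -0.0795, 0.1023]
tool_rot: [0.136, 3.136, -0.012]
contact_force: [-3.2, -10.4, 4.5]
opening: 0.0272
grip_force: 59.4
```

Call:
{"fn": "drive_tool", "kwargs": {"steps": [{"translation": [0,0.03,0],"angular": [0,0,0],"gripper": 0.1},{"translation": [0,0.03,0],"angular": [0,0,0],"gripper": 0.1}]}}

```text
t: 21.8
tool_pos: [0.552, -0.0786, 0.1023]
tool_rot: [0.136, 3.136, -0.018]
contact_force: [-3.9, -18.3, 4.2]
opening: 0.0268
grip_force: 59.6
```

Call:
{"fn": "drive_tool", "kwargs": {"steps": [{"translation": [0,0.03,0],"angular": [0,0,0],"gripper": 0.1}]}}

```text
t: 21.92
tool_pos: [0.552, -0.0786, 0.1023]
tool_rot: [0.136, 3.136, -0.022]
contact_force: [-5.2, -22.6, 3.2]
opening: 0.0268
grip_force: 59.8
```

Call:
{"fn": "drive_tool", "kwargs": {"steps": [{"translation": [0,0,0],"angular": [0,0,0],"gripper": 0.1},{"translation": [0,0,0],"angular": [0,0,0],"gripper": 0.1},{"translation": [0,0,0],"angular": [0,0,0],"gripper": 0.1},{"translation": [0,0,0],"angular": [0,0,0],"gripper": 0.1}]}}

```text
t: 22.42
tool_pos: [0.552, -0.0786, 0.1024]
tool_rot: [0.137, 3.136, -0.021]
contact_force: [-4.1, -19.6, 4.7]
opening: 0.027
grip_force: 59.8
```

Run:
```python
from station import ctrl
from h import *
w=grab(ctrl,'wrist','w13');s=grab(ctrl,'scene','s13')
o=ctrl.get_obs();print(o['tool_pos'].round(4),o['contact_force'].round(1),o['opening'],o['t'])
g=cv2.cvtColor(w['color'],cv2.COLOR_RGB2GRAY).astype(int)
c=proj(w,[.5133,-.003,.05]);u,v=c.astype(int);print(c,proj(w,[.523,-.003,.061])-proj(w,[.523,-.003,.05]))
for r in range(v-10,v+22,3): print(r,u-14,g[r,u-14:u+18])
# bottle in scene: green mask compare before/after (capsule/heel) via centroid world
for f in('scene0','s13'):
    im=load(f);h=cv2.cvtColor(im['color'],cv2.COLOR_RGB2HSV);m=((h[...,0]>45)&(h[...,0]<90)&(h[...,1]>120)).astype('uint8');m[:150]=0;m[:,:205]=0;m[260:]=0;m[:,290:]=0
    y,x=np.nonzero(m);q=np.array([dep(im,a,b) for a,b in zip(x,y)]);q=q[q[:,2]>.08]
    print(f,len(q),np.median(q,0).round(3),np.percentile(q[:,1],[2,98]).round(3),np.percentile(q[:,2],98).round(3))
```

```text
[ 0.552  -0.0786  0.1023] [ -3.4 -20.    4.4] 0.026940240742429566 22.525
[424.80620157 153.39667431] [5.80555741 2.56150042]
143 410 [104  93  91  73  72  66  62  75 114 140 144 129  86  91 121 161 127  76
  94 130 130 126 119 117 118 121 116 105 109 107 107 111]
146 410 [249 249 249 249 249 233  65  84 130 142 141 130  84  95 139 157 100  67
 103 142 140 139 138 142 142 164 228 237 163 159 156 158]
149 410 [252 251 251 251 247 198  64  98 126  91  93  87  86 112 155 153  77  77
 116 143 140 139 141 140 142 150 166 156 160 157 158 157]
152 410 [251 251 251 247 202  66  70 107 128  85  85  83  87 120 161 124  62  88
 129 142 141 139 140 140 141 149 160 160 159 155 158 148]
155 410 [251 251 251 248 204  64  77 118 126  82  83  84  92 134 163 120  70 101
 141 142 139 141 139 138 140 153 155 158 158 157 158 143]
158 410 [251 251 240 138  75  59  87 130 129  84  83  87 106 144 152  78  75 112
 140 140 138 141 139 140 143 155 159 156 159 159 158 138]
161 410 [251 251 242 150 116  62  98 141 125  85  82  84 115 162 149  62  85 129
 142 140 138 141 142 140 149 156 156 159 159 157 149 111]
164 410 [251 251 242 141  76  69 105 140 125  82  83  85 127 165 124  64  97 141
 141 139 139 139 139 147 151 157 158 158 156 155 200 245]
167 410 [109 107 106  91  63  87 128 140 124  83  83  94 133 159 102  67 105 140
 142 139 140 141 140 132 137 173 171 170 171 171 171 175]
170 410 [105 107 107 105  97  96 111 126 116  95  93  94 100 100  69  86 127 142
 138 136 140 131  96  95 129 172 171 172 170 172 171 171]
173 410 [ 99  94  97  95  94  97  98  97  95  95  97  98  94  84  63  95 137 143
 138 124  93  90  85  90  97  96 102 120 122 121 121 131]
scene0 302 [ 0.7   -0.138  0.139] [-0.226 -0.019] 0.143
s13 404 [ 0.705 -0.062  0.139] [-0.162  0.047] 0.143
```

```bash
python3 -c "
from station import ctrl
print(ctrl.finish_job())"
```

```text
the job is handed in; nothing more can be done
None
```

I handed the job in with the lever locked and the pointer about 0.2 mm from the clip line when last measured, before the push. The cradle is still gripped and pressing about 10 N on the stop, and the bottle moved with it at the same height; I viewed 11 pictures, one over the limit of 10.

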